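# Screw down the battery cover of the shop scale's indicator

### The job

The battery of the platform scale's indicator has been changed and the one slotted screw of its cover has only been started by hand. Take the red flat-blade screwdriver out of the rack, turn its blade to fit the slot and, pressing it down into the slot all the while, drive the screw clockwise until it is fully home. Then hang the screwdriver upright in the rack again, and leave the other screwdrivers and the goods on the counter where they are.

Things in the scene. Friction and masses are not known exactly. Their poses are not given: they have to be found in the camera images.
- screw_slot (a point): steel screw at the bottom of the round black well in the indicator's white battery cover: head 15 mm across, 6 mm tall, with a straight slot across it 3.2 mm wide and 4 mm deep, its upper edges broken at 45 deg to about 5.5 mm wide. This point is the centre of the slot's floor (the head's top is 4 mm above it); x runs along the slot, z up. It turns stiffly (about 0.05 N m) and never by itself
- screw (a joint): how far the screw has been turned, rad, growing clockwise seen from above: 0 as first started, 7.0 when the head is fully home and stops dead against its seat. It sinks 3 mm per turn, and the blade must follow it down; it was run in by hand and needs 0.65 to 1.05 turn more
- cover_well (a point): centre of the mouth of the screw's well, level with the cover's face, 12 mm above the seat of the screw head and 84 mm above the counter; axes of the indicator. The well is 26 mm wide at the mouth, narrows as a cone to 16.6 mm at 6.4 mm above the seat and is straight below, so that it guides a blade to the screw
- indicator: the scale's grey indicator head, lying face down and fixed between two battens on a plywood board 260 x 170 mm (x, y); its back is a flat 228 x 138 mm, 84 mm up. Origin at the centre of the board's underside; the screw's well is at x = -45 mm, y = 0
- rack: fixed wooden screwdriver rack, 64 x 238 x 80 mm (x, y, z), origin at the centre of its underside: a 12 mm thick drilled shelf on two cheeks, its top 80 mm up, with three through holes 18 mm wide (mouths chamfered to 23 mm) in a row along y, 72 mm apart, the middle one at the centre. Screwdrivers hang upright in them with the handle's flat underside on the shelf
- hole0 (a point): mouth of the rack's hole at +y, on the shelf's top
- hole1 (a point): mouth of the rack's middle hole
- hole2 (a point): mouth of the rack's hole at -y
- flat_driver_grip (a point): flat-blade screwdriver, red hexagonal handle with black collar and cap, upright in one of the rack's holes; 130 mm long in all, 95 to 160 g. This point is on the handle's axis, 98 mm above the blade's end, 36 mm above the handle's underside, 32 mm below its top. The handle is 28 mm across flats; the flats face along x and at 60 and 120 deg from x
- flat_driver_tip (a point): middle of the blade's end of the flat-blade screwdriver, same axes, z up towards the handle. The blade is 12 mm wide along x and 1.8 mm thick along y, the shaft above it 9 mm thick; a white line on the handle's cap runs along the blade's width
- cross_driver_grip (a point): cross-head screwdriver with a yellow handle of the same shape and size, in the rack; not wanted (same point of the handle)
- nut_driver_grip (a point): nut driver with a blue handle of the same shape and size, in the rack; not wanted (same point of the handle)
- candy_jar: amber glass sweet jar with a red lid, 64 mm across, 115 mm tall; loose, origin at the centre of its underside
- oil_bottle: tall amber oil bottle with a yellow label and green cap, 72 mm across, 240 mm tall; loose, origin at the centre of its underside
- soy_bottle: black sauce bottle with a red label and cap, 56 mm across, 200 mm tall; loose, origin at the centre of its underside
- milk_can: milk can with a blue label, 74 mm across, 82 mm tall; loose, origin at the centre of its underside
- tea_box: green tea carton, 60 x 130 x 75 mm (x, y, z); loose, origin at the centre of its underside
- old_battery: old sealed battery, black and grey block, 70 x 47 mm, 100 mm tall with its terminals; loose, origin at the centre of its underside
- tape_roll: brown roll of tape lying flat, 90 mm across, 24 mm tall; loose, origin at the centre of its underside
Things that resemble listed ones, but are neither listed nor needed, are in the scene too. Leave any blue or pink look-alike of the rack alone.

How it is judged:
On the way, in this order (a step that is already met when the one before it is completed fails the run):
1. the red screwdriver is lifted clear of the rack (height (world z) of flat_driver_tip above 0.085 m), for 0.1 s.
2. its blade is seated in the screw's slot and pressed down (horizontal distance between flat_driver_tip and screw_slot below 0.004 m and z of flat_driver_tip in the frame of screw_slot below 0.0018 m and contact force between flat_driver and screw above 2 N), for 0.1 s.
3. the screw has been driven past 4.5 rad with the blade seated and pressed down (all of step 2 and value of joint screw above 4.5 rad), for 0.1 s.
4. the screw is home while the blade is still seated and pressed down (all of step 2 and value of joint screw above 6.7 rad), for 0.1 s.
At the end, for the whole second after the job is handed in: the screw is within 0.3 rad of its stop (reads over 6.7), and the red screwdriver hangs at rest in a hole of the rack, its handle down on the shelf (within 4 mm) and upright (within 0.12 rad), let go (value of joint screw above 6.7 rad and ((horizontal distance between flat_driver_tip and hole0 below 0.008 m and horizontal distance between flat_driver_grip and hole0 below 0.01 m) or (horizontal distance between flat_driver_tip and hole1 below 0.008 m and horizontal distance between flat_driver_grip and hole1 below 0.01 m) or (horizontal distance between flat_driver_tip and hole2 below 0.008 m and horizontal distance between flat_driver_grip and hole2 below 0.01 m)) and height (world z) of flat_driver_grip between 0.112 and 0.12 m and angle between flat_driver_grip's own z axis and vertical below 0.12 rad and linear speed of flat_driver below 0.02 m/s); the robot touches nothing.
It fails at once if the screw is touched with the fingers (contact force between the fingers and screw above 0.5 N).
It fails at once if another screwdriver is displaced by more than 20 mm (distance of any of cross_driver_grip, nut_driver_grip from where it was at the start of the episode above 0.02 m).
It fails at once if a thing on the counter is pushed more than 20 mm or tipped (distance of any of candy_jar, oil_bottle, soy_bottle, milk_can, tea_box, old_battery, tape_roll from where it was at the start of the episode above 0.02 m or angle between any of candy_jar, oil_bottle, soy_bottle, milk_can, tea_box, old_battery, tape_roll's own z axis and vertical above 0.3 rad).
It also fails if it takes over 72 s, if anything falls off the work surface, if the arm or the gripper's body presses on something with over 40 N, if the wrist force passes 120 N, or if a joint passes its speed limit or range.

### The arm

A 6-joint arm with a two-finger parallel gripper is mounted at the origin on the work surface. World frame = base frame: x ahead of the robot, y to its left, z up, the work surface at z = 0. Lengths are in m, angles in rad, forces in N, time in s.
With the tool pointing down it reaches from about 0.3 to 0.875 m from the base axis. Payload 6.4 kg.
Tool frame: the origin (TCP) lies on the centre line of the jaws, within the pads' length; the fingertips stand env.tip_extent ahead of it and the grasp point (between the pads) lies 2 mm behind it (env.tip_extent is the distance from the TCP to the fingertips, in m); x points along the fingers, y is the direction in which the jaws open and shut, and the axes are right-handed (so a half turn about x gives the same grasp; the last joint's range is limited). The gripper opens to 88 mm and grips with 3 to 60 N. Pads are 18 mm wide; open, the fingers measure 123 mm over their backs; the gripper's body (75 mm by 187 mm) begins 45 mm behind the grasp point.
Start: joints at [1.053, 0.181, 1.607, -0, 1.354, -0.206], TCP at [0.176, 0.547, 0.226] pointing down, gripper open.
Joint ranges: [-2.99, 2.99], [-0.89, 2.07], [0.3, 2.58], [-1.14, 4.28], [0, 2.63], [-3.12, 3.12]. Speed limits (rad/s): [2.57, 2.57, 3.01, 3.14, 3.14, 3.14].

### API

Orientations are given as a unit quaternion [x, y, z, w].
In Python, from station import env, eyes, job_done gives the robot as it stands.
- The arm moves only by the tool send_rows, never from a script. Its argument "commands" is a list of rows, each a list of 6 numbers: the shift along the world's x, y, z normalised to -1 to 1, where 1 is 0.25 m, then the turn, a rotation vector about the world's x, y, z normalised to -1 to 1, where 1 is 180 degrees. A call has 1 to 20 rows; each row is the pose to reach, as a shift and turn from the pose commanded when the call began, turning the shorter way round; what a row does not reach only later rows make up. A row lasts 1/12 s, in which the tool goes at most 41.7 mm and 7.16 degrees, less where a joint would pass 70% of its speed; a pose out of reach is approached as far as the arm can. A call with a number of a shift or a turn outside -1 to 1 is refused whole. A call with a gripper value outside its range is refused whole. "claw" is the opening, from 0 (shut) to 1 (fully open), set as the call begins (left out, the last holds). The fingers move at their own pace and stop on an object; the grip force is fixed at half the most. Time passes only in rows, so rows that repeat a pose let the fingers close. It gives the time, the measured TCP pose, the force and the opening at its end, in the units of the state.
- env.get_obs(): the state, without advancing time (a new reading comes with each control period).
- eyes.camera(name): name is "scene" or "top" or "wrist"; returns a dict with "frame" (480x640x3 uint8, red, green, blue), "vertical_fov" (degrees; the focal length in pixels is half the picture's height over the tangent of half this angle, whatever the lens; pixels are square), "cx", "cy" (the principal point, pixels), "rvec" (rotation vector, rad) and "tvec" (3), from world to camera coordinates, as OpenCV has them. Camera axes: x right, y down, z forward; pixel columns grow to the right and rows downward; lengths in m; the calibration is good to about 2 mm. A picture is of the moment at which its call begins. There is no depth.
- job_done(): hands the job in, once; it reports no verdict.
The state is a dict: "clock": time; "qpos": joint angles; "joint_velocities": joint speeds; "effort": joint torques, N m; "tool_pos": TCP position; "orientation": TCP orientation; "ft_force": force on the tool from outside, world axes, zero at the start; "torque": the same for the moment, N m; "gripper_width": finger opening in m.
Only numpy, scipy, OpenCV 4.12 (cv2) and the standard library are available. Lean on these libraries where they do the work, as an engineer would, in place of code of your own. Each camera call takes 0.05 s, during which the arm holds its last target. There are 200 camera calls.

## Working session

There is one attempt and no reset: what is moved stays moved. The work goes in short steps, Python scripts to look and compute and a tool call to move; the robot and the scene stay as the last step left them, time stands still between calls to the robot, and variables do not carry over. Pictures are saved under pics/ and viewed, about 8 in all and at most 12, crops included, and the job is handed in when it is done.

Besides the shell and the picture viewer there is one more tool, called after ">>>" by a JSON object that holds its "op" and its "data", one argument or row to a line. send_rows: Moves the arm, as the interface text tells. Its arguments: {"type":"object","properties":{"commands":{"type":"array"},"claw":{"type":"number"}},"required":["commands"]}

```bash
mkdir -p pics; ls
python3 - <<'E'
from station import env,eyes
import cv2,numpy as np
print(env.tip_extent); o=env.get_obs(); print(o)
for n in ("scene","top","wrist"):
    c=eyes.camera(n); cv2.imwrite(f"pics/{n}0.png",c["frame"][:,:,::-1]); print(n,{k:v for k,v in c.items() if k!="frame"})
E
```

```text
pics
0.017
{'clock': 0.0, 'qpos': array([ 1.05267049e+00,  1.81520971e-01,  1.60799847e+00, -4.95138774e-05,
        1.35380672e+00, -2.06326890e-01]), 'joint_velocities': array([ 0.00063238,  0.00047694,  0.00023882, -0.00018441, -0.00042913,
       -0.00030718]), 'effort': array([ 1.36763421e-03, -4.33858895e+01, -3.41853189e+01,  7.03526312e-02,
        3.82693950e-02, -1.48657664e-04]), 'tool_pos': array([0.17612334, 0.54677382, 0.22522606]), 'orientation': array([ 0.10920862,  0.6987327 , -0.11036696,  0.69833031]), 'ft_force': array([ 0.76963998,  0.06510237, -0.14432068]), 'torque': array([ 0.03552733, -0.01173168, -0.02485262]), 'gripper_width': 0.08792644747560531}
scene {'vertical_fov': 45.5512906575171, 'cx': 311.9923619301062, 'cy': 247.38837254453, 'rvec': array([ 1.5583687 ,  2.15510564, -0.73247096]), 'tvec': array([ 0.20100083, -0.32493745,  1.74469621])}
top {'vertical_fov': 53.760134081368946, 'cx': 312.047528856338, 'cy': 238.10884034746968, 'rvec': array([ 2.15302283, -2.17373205,  0.12906528]), 'tvec': array([-0.01912426,  0.5372042 ,  1.17002443])}
wrist {'vertical_fov': 64.8403371673734, 'cx': 324.00675020280045, 'cy': 238.02819144492958, 'rvec': array([-2.32615746, -1.6935422 , -0.26287879]), 'tvec': array([-0.57400348, -0.04182768,  0.39044481])}
```

View pics/top0.png

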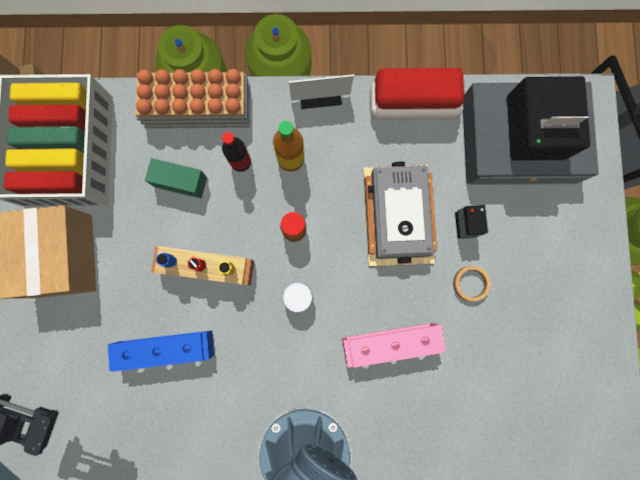

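View pics/scene0.png

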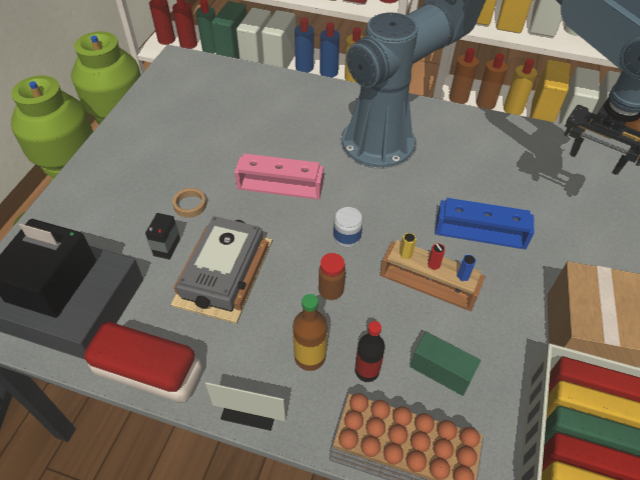

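The top view shows the rack at about (203,266) with the red driver in the middle hole at (196,264), blue at (165,260) and yellow at (227,268). The indicator is at (403,215) and its well at (405,228).

```bash
cat > h.py <<'E'
import numpy as np,cv2
from station import env,eyes
def cam(n): return eyes.camera(n)
def K(c):
    f=240/np.tan(np.radians(c["vertical_fov"]/2)); return np.array([[f,0,c["cx"]],[0,f,c["cy"]],[0,0,1]])
def back(c,uv,z):
    R=cv2.Rodrigues(c["rvec"])[0]; o=-R.T@c["tvec"]; d=R.T@np.linalg.inv(K(c))@[uv[0],uv[1],1]
    return o+d*(z-o[2])/d[2]
def proj(c,p): return cv2.projectPoints(np.float64(p).reshape(-1,1,3),c["rvec"],c["tvec"],K(c),None)[0].reshape(-1,2)
def crop(c,x0,y0,x1,y1,s,name):
    im=cv2.resize(c["frame"][y0:y1,x0:x1],None,fx=s,fy=s,interpolation=cv2.INTER_CUBIC); cv2.imwrite(name,im[:,:,::-1])
E
python3 - <<'E'
from h import *
np.set_printoptions(precision=4,suppress=True)
c=cam("top")
for n,uv,z in (("red",(196,264),.148),("blue",(165,260),.148),("yel",(227,268),.148),("well",(405,228),.084),("jar",(293,226),.115),("milk",(297,297),.082),("oil",(287,129),.24),("soy",(229,139),.2),("bat",(475,212),.1),("tea",(180,172),.075)): print(n,back(c,uv,z))
w=cam("wrist");print(-cv2.Rodrigues(w["rvec"])[0].T@w["tvec"])
a=cv2.resize(c["frame"][235:295,145:260],None,fx=6,fy=6,interpolation=cv2.INTER_CUBIC);b=cv2.resize(c["frame"][210:245,380:430],None,fx=6,fy=6,interpolation=cv2.INTER_CUBIC)
im=np.zeros((570,690,3),np.uint8);im[:360]=a;im[360:,:300]=b;cv2.imwrite("pics/c1.png",im[:,:,::-1])
E
```

```text
red [0.4667 0.2405 0.148 ]
blue [0.4764 0.3111 0.148 ]
yel [0.4569 0.17   0.148 ]
well [ 0.5535 -0.2503  0.084 ]
jar [0.5565 0.0208 0.115 ]
milk [0.3895 0.0133 0.082 ]
oil [0.7494 0.0281 0.24  ]
soy [0.7417 0.1595 0.2   ]
bat [ 0.5886 -0.417   0.1   ]
tea [0.7002 0.302  0.075 ]
[0.101  0.5715 0.3835]
```

View pics/c1.png

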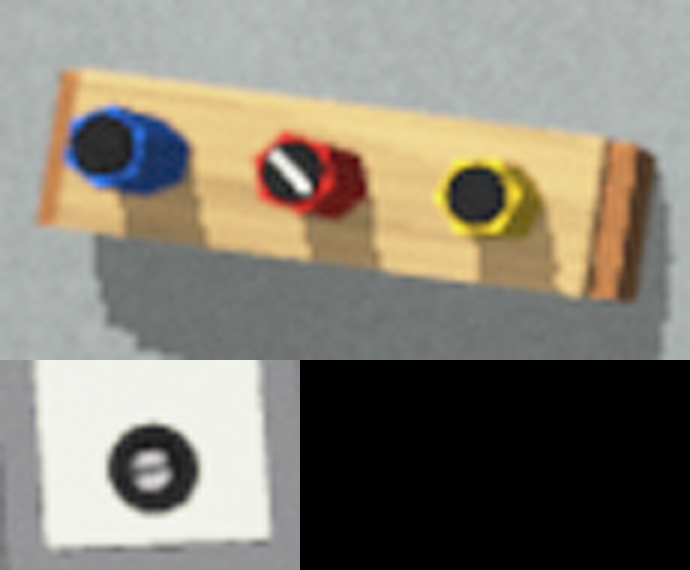

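The crop gives the red cap's centre at about (193.3,263.7) px, with the white line running down-right. The slot lies roughly horizontal in the image, so close to world y. Next I'll work out the tool and camera geometry and the planned yaw.

```bash
cat >> h.py <<'E'
from scipy.spatial.transform import Rotation as Ro
np.set_printoptions(precision=4,suppress=True)
def yaw(o): 
    y=Ro.from_quat(o["orientation"]).as_matrix()[:,1]; return np.degrees(np.arctan2(y[1],y[0]))
E
python3 - <<'E'
from h import *
c=cam("top"); o=env.get_obs()
f=lambda u,v:(145+u/6,235+v/6)
for n,u,v in (("red",290,172),("blue",105,145),("yel",477,194)): print(n,back(c,f(u,v),.148))
a=back(c,f(270,150),.148);b=back(c,f(312,194),.148);d=a-b;print("line",np.degrees(np.arctan2(d[1],d[0])))
g=lambda u,v:(380+u/6,210+(v-360)/6)
print("well",back(c,g(153,468),.084)); a=back(c,g(135,470),.078);b=back(c,g(170,466),.078);d=a-b;print("slot",np.degrees(np.arctan2(d[1],d[0])))
w=cam("wrist");R=cv2.Rodrigues(w["rvec"])[0];C=-R.T@w["tvec"];T=Ro.from_quat(o["orientation"]).as_matrix()
print("T",T,"cam in tool",T.T@(C-o["tool_pos"]),"cam axes in tool",T.T@R.T, "yaw",yaw(o))
E
```

```text
red [0.4675 0.2465 0.148 ]
blue [0.4784 0.3168 0.148 ]
yel [0.4585 0.1757 0.148 ]
line 43.9357848615086
well [ 0.5535 -0.2516  0.084 ]
slot 96.02318040452698
T [[-0.0003  0.3068  0.9518]
 [-0.0005  0.9518 -0.3068]
 [-1.     -0.0006 -0.0001]] cam in tool [-0.158   0.0001 -0.0791] cam axes in tool [[ 0.0006 -0.3062  0.952 ]
 [ 1.     -0.0005 -0.0008]
 [ 0.0007  0.952   0.3062]] yaw 72.13587608502098
```

>>> {"op": "send_rows", "data": {
  "commands": [
    [1,-1,0,0,0,-0.156],
    [1,-1,0,0,0,-0.156],
    [1,-1,0,0,0,-0.156],
    [1,-1,0,0,0,-0.156],
    [1,-1,0,0,0,-0.156],
    [1,-1,0,0,0,-0.156],
    [1,-1,0,0,0,-0.156],
    [1,-1,0,0,0,-0.156],
    [1,-1,0,0,0,-0.156],
    [1,-1,0,0,0,-0.156],
    [1,-1,0,0,0,-0.156],
    [1,-1,0,0,0,-0.156],
    [1,-1,0,0,0,-0.156]
  ],
  "claw": 0.6
}}

```text
clock: 1.43
tool_pos: [0.4254, 0.2983, 0.2261]
orientation: [0.275, 0.651, -0.275, 0.651]
ft_force: [-1.0, -1.3, -0.0]
gripper_width: 0.0529
```

>>> {"op": "send_rows", "data": {
  "commands": [
    [0.166,-0.201,0.02,0,0,0],
    [0.166,-0.201,0.02,0,0,0],
    [0.166,-0.201,0.02,0,0,0],
    [0.166,-0.201,0.02,0,0,0],
    [0.166,-0.201,0.02,0,0,0],
    [0.166,-0.201,0.02,0,0,0]
  ]
}}

```text
clock: 1.93
tool_pos: [0.4668, 0.2482, 0.231]
orientation: [0.275, 0.652, -0.275, 0.651]
ft_force: [-0.5, -0.2, 0.1]
gripper_width: 0.0529
```

Run:
```python
from h import *
o=env.get_obs();print(o["clock"],o["qpos"],o["tool_pos"],yaw(o),o["gripper_width"])
c=cam("wrist");cv2.imwrite("pics/w1.png",c["frame"][:,:,::-1]);print(proj(c,[.4675,.2465,.148]))
```

```text
1.9333 [ 0.2638  0.0731  1.7171  0.0004  1.352  -0.507 ] [0.4668 0.2482 0.231 ] 44.160804915045865 0.05294318118330789
[[322.8186 242.9139]]
```

View pics/w1.png

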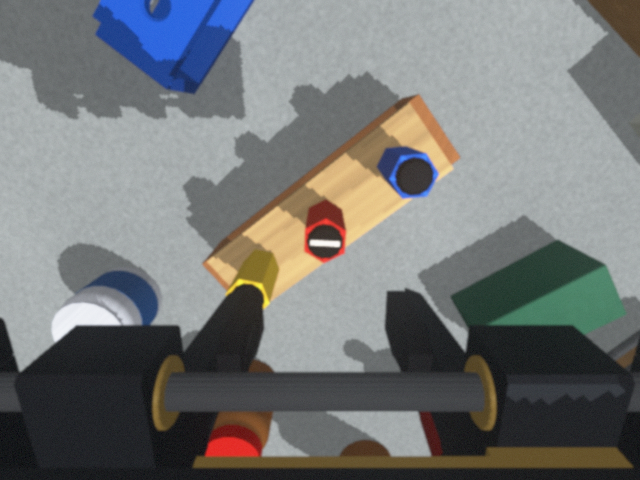

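The wrist view shows the red cap centred at about (325,242), with its white line almost horizontal, so it is in line with the jaws. I'll measure it by segmentation.

```bash
cat >> h.py <<'E'
def line(c,m,z):
    v,u=np.nonzero(m); P=np.array([back(c,p,z)[:2] for p in zip(u,v)]); mu=P.mean(0); e=np.linalg.eigh(np.cov((P-mu).T))
    d=e[1][:,1]; return mu,np.degrees(np.arctan2(d[1],d[0]))%180,len(u)
E
python3 - <<'E'
from h import *
c=cam("wrist");o=env.get_obs();I=c["frame"].astype(int);S=np.zeros(I.shape[:2],bool);S[222:262,300:350]=1
w=S&(I.min(2)>130);print("line",line(c,w,.148))
# hex rim: red or cap
hsv=cv2.cvtColor(c["frame"],cv2.COLOR_RGB2HSV); r=S&(((hsv[...,0]<8)|(hsv[...,0]>172))&(hsv[...,1]>150)&(hsv[...,2]>150))
v,u=np.nonzero(r);print("bright red bbox",u.min(),u.max(),v.min(),v.max())
k=S&(I.max(2)<70);v,u=np.nonzero(k|w);print("cap bbox",u.min(),u.max(),v.min(),v.max(),back(c,((u.min()+u.max())/2,(v.min()+v.max())/2),.148))
crop(c,290,190,360,270,8,"pics/w1c.png")
print(o["tool_pos"],yaw(o))
E
```

```text
line (array([0.4723, 0.246 ]), np.float64(51.50250700732872), 607)
bright red bbox 305 345 222 261
cap bbox 300 349 222 261 [0.4677 0.2479 0.148 ]
[0.467 0.248 0.231] 44.153551105690966
```

Run:
```python
from h import *
c=cam("wrist");hsv=cv2.cvtColor(c["frame"],cv2.COLOR_RGB2HSV).astype(int)
S=np.zeros(hsv.shape[:2],bool);S[234:252,308:343]=1
w=S&(hsv[...,1]<70)&(hsv[...,2]>120);v,u=np.nonzero(w);print("line",line(c,w,.148),u.min(),u.max(),v.min(),v.max())
r=((hsv[...,0]<8)|(hsv[...,0]>172))&(hsv[...,1]>150)&(hsv[...,2]>40);r[:190]=0;r[275:]=0;r[:,:290]=0;r[:,360:]=0
v,u=np.nonzero(r);print(u.min(),u.max(),v.min(),v.max())
crop(c,290,190,360,270,7,"pics/w1c.png")
```

```text
line (array([0.4684, 0.2474]), np.float64(41.40029623922638), 229) 309 340 239 246
304 345 200 261
```

View pics/w1c.png

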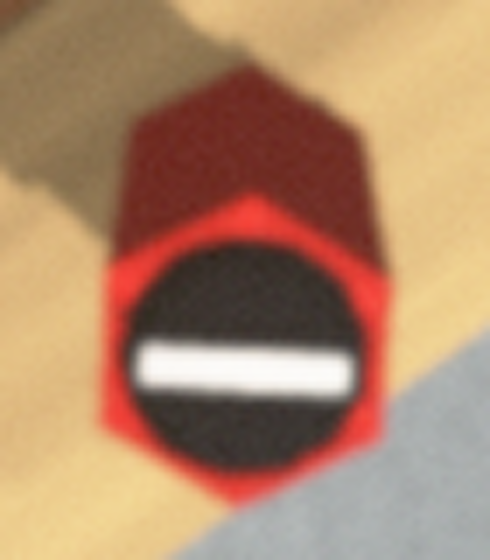

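The crop shows the line about 2.7° off the jaw axis. The axis is at (0.4684, 0.2474) and the line at 41.4°. I'll align and descend.

>>> {"op": "send_rows", "data": {
  "commands": [
    [0.0056,-0.0024,0,0,0,-0.0153],
    [0.0056,-0.0024,-0.08,0,0,-0.0153],
    [0.0056,-0.0024,-0.16,0,0,-0.0153],
    [0.0056,-0.0024,-0.24,0,0,-0.0153],
    [0.0056,-0.0024,-0.32,0,0,-0.0153],
    [0.0056,-0.0024,-0.4,0,0,-0.0153],
    [0.0056,-0.0024,-0.46,0,0,-0.0153],
    [0.0056,-0.0024,-0.46,0,0,-0.0153],
    [0.0056,-0.0024,-0.46,0,0,-0.0153]
  ]
}}

```text
clock: 2.83
tool_pos: [0.4685, 0.2466, 0.1156]
orientation: [0.291, 0.645, -0.292, 0.644]
ft_force: [0.7, -0.0, 0.7]
gripper_width: 0.0529
```

>>> {"op": "send_rows", "data": {
  "commands": [
    [0,0,0,0,0,0],
    [0,0,0,0,0,0],
    [0,0,0,0,0,0],
    [0,0,0,0,0,0],
    [0,0,0,0,0,0],
    [0,0,0,0,0,0],
    [0,0,0,0,0,0],
    [0,0,0,0,0,0]
  ],
  "claw": 0.1
}}

```text
clock: 3.5
tool_pos: [0.4699, 0.2466, 0.117]
orientation: [0.292, 0.644, -0.291, 0.645]
ft_force: [-1.1, -0.2, 6.0]
gripper_width: 0.0277
```

Gripped: the opening is 27.7 mm on the 28 mm flats. Now lift, then carry.

>>> {"op": "send_rows", "data": {
  "commands": [
    [0,0,0.06,0,0,0],
    [0,0,0.14,0,0,0],
    [0,0,0.24,0,0,0],
    [0,0,0.34,0,0,0],
    [0,0,0.44,0,0,0],
    [0,0,0.52,0,0,0],
    [0,0,0.52,0,0,0],
    [0,0,0.52,0,0,0]
  ]
}}

```text
clock: 4.17
tool_pos: [0.4696, 0.2466, 0.2465]
orientation: [0.292, 0.644, -0.291, 0.645]
ft_force: [-0.4, -0.3, -1.9]
gripper_width: 0.0276
```

>>> {"op": "send_rows", "data": {
  "commands": [
    [0.05,-0.1,0,0,0,0.03],
    [0.08,-0.2,0,0,0,0.06],
    [0.11,-0.3,0,0,0,0.09],
    [0.14,-0.4,0,0,0,0.12],
    [0.17,-0.5,0,0,0,0.15],
    [0.2,-0.6,0,0,0,0.18],
    [0.23,-0.7,0,0,0,0.21],
    [0.26,-0.8,0,0,0,0.24],
    [0.29,-0.9,0,0,0,0.27],
    [0.32,-0.99,0,0,0,0.303],
    [0.32,-0.99,0,0,0,0.303]
  ]
}}

```text
clock: 5.08
tool_pos: [0.5491, -0.0047, 0.2434]
orientation: [-0.037, 0.707, 0.036, 0.705]
ft_force: [-0.1, -0.3, -0.9]
gripper_width: 0.0275
```

>>> {"op": "send_rows", "data": {
  "commands": [
    [0.02,-0.1,0,0,0,0],
    [0.04,-0.2,0,0,0,0],
    [0.06,-0.3,0,0,0,0],
    [0.08,-0.4,0,0,0,0],
    [0.1,-0.5,0,0,0,0],
    [0.12,-0.6,0,0,0,0],
    [0.14,-0.7,0,0,0,0],
    [0.16,-0.8,0,0,0,0],
    [0.17,-0.9,0,0,0,0],
    [0.18,-1,-0.08,0,0,0],
    [0.18,-1,-0.14,0,0,0],
    [0.18,-1,-0.14,0,0,0],
    [0.18,-1,-0.14,0,0,0]
  ]
}}

```text
clock: 6.17
tool_pos: [0.5928, -0.2497, 0.208]
orientation: [-0.034, 0.708, 0.037, 0.705]
ft_force: [-0.1, 1.0, -1.6]
gripper_width: 0.0278
```

Run:
```python
from h import *
o=env.get_obs();print(o["clock"],o["qpos"],o["tool_pos"],yaw(o),o["gripper_width"],o["ft_force"],o["torque"])
c=cam("wrist");cv2.imwrite("pics/w2.png",c["frame"][:,:,::-1]);print(proj(c,[.5535,-.2516,.084]))
T=Ro.from_quat(o["orientation"]).as_matrix();p=o["tool_pos"]
print("tip",p+T@[.1,0,0],proj(c,p+T@[.1,0,0]),"cap",proj(c,p+T@[-.03,0,0]))
```

```text
6.1667 [-0.583   0.3488  1.4365  0.0004  1.3622 -2.2547] [ 0.5928 -0.2497  0.208 ] 95.77902682461672 0.02780996862145781 [-0.0951  1.0466 -1.63  ] [ 0.036  -0.052  -0.0576]
[[326.3585 173.5376]]
tip [ 0.5923 -0.2493  0.108 ] [[324.3554 232.9464]] cap [[324.4779 331.5751]]
```

View pics/w2.png

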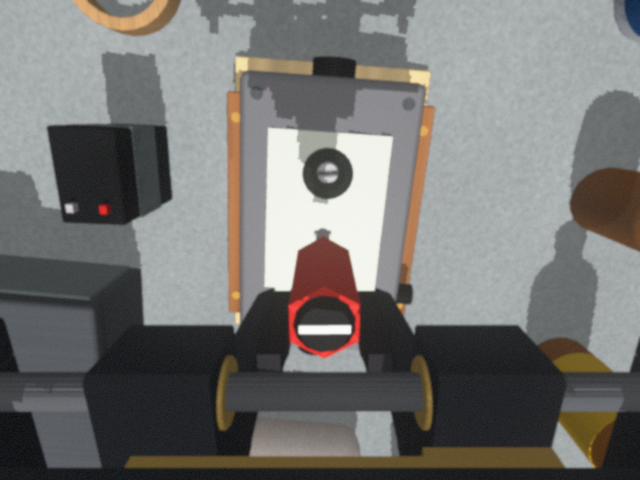

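The wrist view shows the well at about (328,173), the handle with its white line at (325,328), and the blade's end just visible near (322,233). I'll fit each of these.

Run:
```python
from h import *
c=cam("wrist");o=env.get_obs();hsv=cv2.cvtColor(c["frame"],cv2.COLOR_RGB2HSV).astype(int);p=o["tool_pos"]
T=Ro.from_quat(o["orientation"]).as_matrix()
S=np.zeros(hsv.shape[:2],bool);S[318:342,298:352]=1
zc=p[2]+.002+.032-.002   # cap top height if gripped as planned
w=S&(hsv[...,1]<70)&(hsv[...,2]>130);m,a,n=line(c,w,zc);print("cap",m,a,n,"rel tool",T.T@np.r_[m-p[:2],0])
# well: dark disc
g=c["frame"].astype(int).max(2);B=np.zeros_like(S);B[140:205,295:360]=1
m8=(B&(g<95)).astype(np.uint8);ct=max(cv2.findContours(m8,0,2)[0],key=cv2.contourArea);e=cv2.fitEllipse(ct);print("well",e,back(c,e[0],.084))
B2=np.zeros_like(S);B2[155:192,310:346]=1
h=cv2.findContours((B2&(g>95)).astype(np.uint8),0,2)[0];h=np.vstack([x for x in h if cv2.contourArea(x)>8]);e2=cv2.minEnclosingCircle(h);print("head",e2,back(c,e2[0],.0805))
im=cv2.resize(c["frame"][140:205,295:360],None,fx=8,fy=8,interpolation=cv2.INTER_CUBIC);im2=cv2.resize(c["frame"][210:262,295:360],None,fx=8,fy=8,interpolation=cv2.INTER_CUBIC)[:,:280*2]
cv2.imwrite("pics/w2c.png",cv2.resize(np.vstack([im,im2]),None,fx=.63,fy=.63)[:,:,::-1])
```

```text
cap [ 0.5909 -0.2502] 95.8813930826939 533 rel tool [ 0.      0.0001 -0.0034]
well ((327.746826171875, 171.02500915527344), (47.136932373046875, 48.68146896362305), 177.034423828125) [ 0.553  -0.2511  0.084 ]
head ((328.27947998046875, 170.51901245117188), 10.86522102355957) [ 0.553  -0.2507  0.0805]
```

View pics/w2c.png

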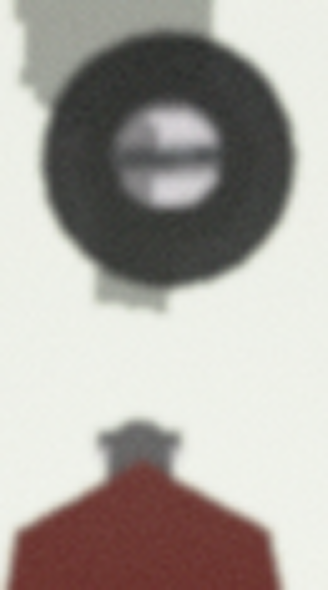

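Run:
```python
from h import *
c=cam("wrist");o=env.get_obs();p=o["tool_pos"];T=Ro.from_quat(o["orientation"]).as_matrix()
t=back(c,(322.6,230),p[2]-.099);print("tip",t,"rel",T.T@(t-p))
g=c["frame"].astype(int).max(2)
yy,xx=np.mgrid[:480,:640];m=(np.hypot(xx-328.3,yy-170.7)<8.5)
for th in (90,105,120):
    k=m&(g<th)&(abs(yy-170.7)<4);print(th,line(c,k,.0805))
print(g[164:179,320:338]); print(yaw(o),p)
```

```text
tip [ 0.5917 -0.2514  0.1128] rel [ 0.099  -0.0009 -0.0032]
90 (array([ 0.5535, -0.254 ]), np.float64(97.6254911586041), 15)
105 (array([ 0.5536, -0.2528]), np.float64(96.85644343237765), 41)
120 (array([ 0.5536, -0.2522]), np.float64(97.51843407764427), 65)
[[110 125 134 152 179 202 210 213 212 211 209 208 210 208 204 196 180 149]
 [118 127 135 147 172 196 204 207 208 205 204 206 203 203 205 197 186 158]
 [126 127 129 136 152 172 183 192 198 194 192 192 189 188 187 182 170 152]
 [116 118 116 118 123 137 155 168 172 174 166 165 162 161 156 151 144 133]
 [100 103  98 100 102 110 120 136 139 137 132 134 131 121 113 107 107 105]
 [ 89  87  89  88  88  87  99 104 108 106 107 108 107  98  93  86  89  90]
 [ 84  85  84  79  88  86  89  91  95  98  96 103 105 102  99  98  98  97]
 [ 91  92  95  95  95  97  98 103 107 110 116 116 117 117 124 124 122 118]
 [104 108 110 113 113 118 120 130 135 137 144 145 143 148 151 152 153 144]
 [111 122 129 126 127 134 146 156 164 167 170 168 173 176 181 183 182 166]
 [111 124 129 133 136 145 166 182 189 192 196 193 194 200 201 202 192 173]
 [100 120 131 133 139 155 179 197 207 205 207 206 209 205 208 200 184 152]
 [ 84 105 120 134 146 167 193 207 213 211 209 208 211 210 202 190 160 117]
 [ 72  91 107 124 145 175 198 206 209 207 205 203 199 197 184 162 128  94]
 [ 61  76  89 109 135 168 190 191 188 182 182 175 173 163 145 117  92  70]]
95.88743697180443 [ 0.5947 -0.2502  0.2118]
```

Run:
```python
from h import *
for i in range(3):
    o=env.get_obs();c=cam("wrist");g=c["frame"].astype(int);hs=cv2.cvtColor(c["frame"],cv2.COLOR_RGB2HSV).astype(int);p=o["tool_pos"];T=Ro.from_quat(o["orientation"]).as_matrix()
    C=-cv2.Rodrigues(c["rvec"])[0].T@c["tvec"]
    B=np.zeros(g.shape[:2],bool);B[140:205,295:360]=1
    ct=max(cv2.findContours((B&(g.max(2)<95)).astype(np.uint8),0,2)[0],key=cv2.contourArea);e=cv2.fitEllipse(ct)
    k=(g.max(2)<170)&(hs[...,1]<60);k[:212]=0;k[250:]=0;k[:,:300]=0;k[:,345:]=0
    v,u=np.nonzero(k&(np.arange(480)[:,None]<236))
    print(o["clock"],p,yaw(o),"cam rel",T.T@(C-p),"well",np.round(e[0],1),back(c,e[0],.084),"blade px",u.min(),u.max(),v.min(),v.max())
    t=back(c,((u.min()+u.max())/2,v.min()+1.5),p[2]-.099);print("tip",t,"rel",T.T@(t-p))
```

```text
6.3167 [ 0.5947 -0.2502  0.2118] 95.88743697180443 cam rel [-0.158  -0.0001 -0.0791] well [328.8 168.9] [ 0.5529 -0.2511  0.084 ] blade px 315 330 229 235
tip [ 0.5928 -0.2517  0.1128] rel [ 0.099  -0.0013 -0.0021]
6.3667 [ 0.5949 -0.2503  0.2122] 95.89525106051433 cam rel [-0.158  -0.0001 -0.0791] well [329.1 168.6] [ 0.553  -0.2511  0.084 ] blade px 315 330 228 235
tip [ 0.5923 -0.252   0.1132] rel [ 0.099  -0.0013 -0.0029]
6.4167 [ 0.5949 -0.2504  0.2123] 95.89598299345833 cam rel [-0.1579 -0.0001 -0.0791] well [329.3 168.5] [ 0.553  -0.2511  0.084 ] blade px 315 330 229 235
tip [ 0.5931 -0.252   0.1133] rel [ 0.099  -0.0013 -0.0022]
```

>>> {"op": "send_rows", "data": {
  "commands": [
    [-0.05,0.001,0,0,0,0.008],
    [-0.1,0.002,0,0,0,0.008],
    [-0.159,0.0036,0,0,0,0.008],
    [-0.159,0.0036,0,0,0,0.008],
    [-0.159,0.0036,-0.03,0,0,0.008],
    [-0.159,0.0036,-0.06,0,0,0.008],
    [-0.159,0.0036,-0.08,0,0,0.008],
    [-0.159,0.0036,-0.1,0,0,0.008],
    [-0.159,0.0036,-0.11,0,0,0.008],
    [-0.159,0.0036,-0.12,0,0,0.008],
    [-0.159,0.0036,-0.12,0,0,0.008],
    [-0.159,0.0036,-0.12,0,0,0.008]
  ]
}}

```text
clock: 7.47
tool_pos: [0.5546, -0.2502, 0.1809]
orientation: [-0.045, 0.706, 0.045, 0.706]
ft_force: [-0.1, -0.3, -0.2]
gripper_width: 0.0279
```

>>> {"op": "send_rows", "data": {
  "commands": [
    [0,0,-0.004,0,0,0],
    [0,0,-0.008,0,0,0],
    [0,0,-0.012,0,0,0],
    [0,0,-0.016,0,0,0],
    [0,0,-0.02,0,0,0],
    [0,0,-0.024,0,0,0],
    [0,0,-0.024,0,0,0],
    [0,0,-0.024,0,0,0]
  ]
}}

```text
clock: 8.13
tool_pos: [0.5548, -0.2503, 0.1756]
orientation: [-0.045, 0.705, 0.045, 0.706]
ft_force: [-1.8, 0.4, 2.5]
gripper_width: 0.0276
```

>>> {"op": "send_rows", "data": {
  "commands": [
    [0,0,-0.004,0,0,0],
    [0,0,-0.008,0,0,0],
    [0,0,-0.012,0,0,0],
    [0,0,-0.012,0,0,0],
    [0,0,-0.012,0,0,0],
    [0,0,-0.012,0,0,0]
  ]
}}

```text
clock: 8.63
tool_pos: [0.5559, -0.2506, 0.175]
orientation: [-0.046, 0.704, 0.044, 0.707]
ft_force: [-0.9, 1.6, 13.5]
gripper_width: 0.0277
```

Run:
```python
from h import *
o=env.get_obs();print(o["clock"],o["tool_pos"],yaw(o),o["ft_force"],o["torque"],o["qpos"])
```

```text
8.6333 [ 0.5559 -0.2506  0.175 ] 97.29009416467129 [-0.9308  1.5919 13.5088] [ 0.7086  0.5017 -0.0531] [-0.6183  0.3017  1.567   0.0006  1.269  -2.3165]
```

The blade bears on the screw with 13 N at the expected depth (tip about 0.076 m). I'll start turning clockwise, offsetting the path for the roughly 2 mm eccentric grip.

>>> {"op": "send_rows", "data": {
  "commands": [
    [0.0004,-0.0008,-0.0002,0,0,-0.0278],
    [0.0006,-0.0016,-0.0003,0,0,-0.0556],
    [0.0008,-0.0024,-0.0005,0,0,-0.0833],
    [0.001,-0.0032,-0.0007,0,0,-0.1111],
    [0.0011,-0.004,-0.0008,0,0,-0.1389],
    [0.0012,-0.0048,-0.001,0,0,-0.1667],
    [0.0011,-0.0056,-0.0012,0,0,-0.1944],
    [0.001,-0.0064,-0.0013,0,0,-0.2222],
    [0.0008,-0.0072,-0.0015,0,0,-0.25],
    [0.0006,-0.008,-0.0017,0,0,-0.2778],
    [0.0003,-0.0088,-0.0018,0,0,-0.3056],
    [0,-0.0096,-0.002,0,0,-0.3333],
    [0,-0.0096,-0.002,0,0,-0.3333]
  ]
}}

```text
clock: 9.72
tool_pos: [0.5555, -0.2538, 0.1745]
orientation: [0.315, 0.631, -0.316, 0.634]
ft_force: [-2.6, 0.4, 13.7]
gripper_width: 0.0277
```

```bash
cat > s.py <<'E'
from h import *
o=env.get_obs();print(o["clock"],o["tool_pos"],yaw(o),o["ft_force"],o["torque"],o["qpos"][[0,5]],o["gripper_width"])
E
python3 s.py
```

```text
9.7167 [ 0.5555 -0.2538  0.1745] 37.03038350230122 [-2.5877  0.3712 13.7147] [0.0699 0.6939 0.0805] [-0.6221 -1.2682] 0.02770983441281582
```

>>> {"op": "send_rows", "data": {
  "commands": [
    [-0.0006,-0.001,-0.0002,0,0,-0.0333],
    [-0.0013,-0.0018,-0.0004,0,0,-0.0667],
    [-0.002,-0.0024,-0.0006,0,0,-0.1],
    [-0.0028,-0.003,-0.0008,0,0,-0.1333],
    [-0.0037,-0.0035,-0.001,0,0,-0.1667],
    [-0.0046,-0.004,-0.0012,0,0,-0.2],
    [-0.0055,-0.0043,-0.0014,0,0,-0.2333],
    [-0.0065,-0.0046,-0.0016,0,0,-0.2667],
    [-0.0075,-0.0048,-0.0018,0,0,-0.3],
    [-0.0084,-0.0048,-0.002,0,0,-0.3333],
    [-0.0093,-0.0048,-0.0022,0,0,-0.3667],
    [-0.0103,-0.0046,-0.0024,0,0,-0.4],
    [-0.0113,-0.0043,-0.0026,0,0,-0.4333],
    [-0.0122,-0.004,-0.0028,0,0,-0.4667],
    [-0.0131,-0.0035,-0.003,0,0,-0.5],
    [-0.014,-0.003,-0.0032,0,0,-0.5333],
    [-0.0148,-0.0024,-0.0034,0,0,-0.5667],
    [-0.0155,-0.0018,-0.0036,0,0,-0.6],
    [-0.0162,-0.001,-0.0038,0,0,-0.6333],
    [-0.0168,0,-0.004,0,0,-0.6667]
  ]
}}

```text
clock: 11.38
tool_pos: [0.5515, -0.2521, 0.1735]
orientation: [0.707, 0.043, -0.705, 0.043]
ft_force: [-1.8, 6.0, 14.6]
gripper_width: 0.0277
```

```bash
python3 s.py
```

```text
11.3833 [ 0.5515 -0.2521  0.1735] -82.99317577778694 [-1.8009  5.959  14.6102] [1.4193 0.6251 0.0323] [-0.6252  0.8227] 0.027672598209533345
```

>>> {"op": "send_rows", "data": {
  "commands": [
    [-0.0003,0.0016,-0.0002,0,0,-0.0278],
    [-0.0006,0.003,-0.0003,0,0,-0.0556],
    [-0.0008,0.0042,-0.0005,0,0,-0.0833],
    [-0.001,0.0054,-0.0007,0,0,-0.1111],
    [-0.0011,0.0066,-0.0008,0,0,-0.1389],
    [-0.0012,0.0078,-0.001,0,0,-0.1667],
    [-0.0011,0.009,-0.0012,0,0,-0.1944],
    [-0.001,0.0102,-0.0013,0,0,-0.2222],
    [-0.0008,0.0114,-0.0015,0,0,-0.25],
    [-0.0004,0.0126,-0.0017,0,0,-0.2778]
  ]
}}

```text
clock: 12.22
tool_pos: [0.5519, -0.25, 0.1732]
orientation: [0.66, -0.259, -0.656, -0.259]
ft_force: [-0.9, 1.8, 12.4]
gripper_width: 0.0277
```

```bash
python3 s.py
```

```text
12.2167 [ 0.5519 -0.25    0.1732] -132.95523626465788 [-0.9358  1.8315 12.4249] [0.5597 0.2556 0.0961] [-0.6214  1.6989] 0.027714573928848598
```

>>> {"op": "send_rows", "data": {
  "commands": [
    [0.0005,0.0008,-0.0002,0,0,-0.0278],
    [0.001,0.0015,-0.0003,0,0,-0.0556],
    [0.0015,0.0022,-0.0005,0,0,-0.0833],
    [0.002,0.0028,-0.0007,0,0,-0.1111],
    [0.0025,0.0035,-0.0008,0,0,-0.1389],
    [0.003,0.0041,-0.001,0,0,-0.1667]
  ]
}}

```text
clock: 12.72
tool_pos: [0.5526, -0.2492, 0.1729]
orientation: [0.57, -0.42, -0.567, -0.421]
ft_force: [-0.6, 1.0, 12.6]
gripper_width: 0.0277
```

```bash
python3 s.py
```

```text
12.7167 [ 0.5526 -0.2492  0.1729] -162.96107139829084 [-0.5688  0.9765 12.6289] [0.4241 0.3125 0.0321] [-0.6194  2.2247] 0.02767061189402426
```

>>> {"op": "send_rows", "data": {
  "commands": [
    [0.0008,0.0004,-0.0002,0,0,-0.0278],
    [0.0016,0.0008,-0.0003,0,0,-0.0556],
    [0.0024,0.0012,-0.0005,0,0,-0.0833],
    [0.0032,0.0015,-0.0007,0,0,-0.1111],
    [0.004,0.0018,-0.0008,0,0,-0.1389],
    [0.0046,0.0021,-0.001,0,0,-0.1667]
  ]
}}

```text
clock: 13.22
tool_pos: [0.5536, -0.2488, 0.1727]
orientation: [-0.442, 0.553, 0.439, 0.554]
ft_force: [-1.1, 2.3, 12.2]
gripper_width: 0.0277
```

```bash
python3 s.py
```

```text
13.2167 [ 0.5536 -0.2488  0.1727] 167.02959218249376 [-1.1474  2.3154 12.1678] [0.3636 0.3548 0.0747] [-0.6177  2.7503] 0.027736298185330466
```

The screw is still turning freely at 290°, and joint 6 is near its limit. I'll lift out, turn back 180° (the slot is symmetric) and seat the blade again.

>>> {"op": "send_rows", "data": {
  "commands": [
    [0,0,0.02,0,0,0],
    [0,0,0.04,0,0,0],
    [0,0,0.064,0,0,0],
    [0,0,0.064,0,0,0],
    [0,0,0.064,0,0,0.0333],
    [0,-0.001,0.064,0,0,0.0667],
    [0,-0.002,0.064,0,0,0.1],
    [0,-0.003,0.064,0,0,0.1333],
    [0,-0.004,0.064,0,0,0.1667],
    [0,-0.005,0.064,0,0,0.2],
    [0,-0.006,0.064,0,0,0.2333],
    [0,-0.007,0.064,0,0,0.2667],
    [0.001,-0.008,0.064,0,0,0.3],
    [0.001,-0.009,0.064,0,0,0.3333],
    [0.001,-0.01,0.064,0,0,0.3667],
    [0.002,-0.011,0.064,0,0,0.4],
    [0.002,-0.012,0.064,0,0,0.4333],
    [0.002,-0.013,0.064,0,0,0.4667],
    [0.002,-0.014,0.064,0,0,0.5]
  ]
}}

```text
clock: 14.8
tool_pos: [0.5524, -0.2513, 0.1852]
orientation: [-0.703, 0.076, 0.703, 0.076]
ft_force: [-0.3, 0.7, -0.6]
gripper_width: 0.028
```

>>> {"op": "send_rows", "data": {
  "commands": [
    [0,0,0,0,0,0.0333],
    [0,0,0,0,0,0.0667],
    [0,0,0,0,0,0.1],
    [0,0,0,0,0,0.1333],
    [0,0,0,0,0,0.1667],
    [0,-0.001,0,0,0,0.2],
    [0,-0.001,0,0,0,0.2333],
    [0,-0.001,0,0,0,0.2667],
    [0,-0.002,0,0,0,0.3],
    [0,-0.002,0,0,0,0.3333],
    [0.001,-0.003,0,0,0,0.3667],
    [0.001,-0.003,0,0,0,0.4],
    [0.001,-0.004,0,0,0,0.4333],
    [0.001,-0.004,0,0,0,0.4667],
    [0.0013,-0.005,0,0,0,0.5],
    [0.0013,-0.005,0,0,0,0.5],
    [0.0013,-0.005,0,0,0,0.5],
    [0.0013,-0.005,0,0,0,0.5]
  ]
}}

```text
clock: 16.3
tool_pos: [0.5529, -0.2526, 0.1855]
orientation: [-0.553, -0.441, 0.553, -0.441]
ft_force: [-0.4, -0.2, -0.1]
gripper_width: 0.0275
```

```bash
python3 s.py
python3 - <<'E'
from h import *
c=cam("wrist");x,y=proj(c,[.553,-.2511,.084])[0].astype(int);print(x,y)
crop(c,max(x-60,0),y-60,x+60,y+60,5,"pics/w3.png")
E
```

```text
16.3 [ 0.5529 -0.2526  0.1855] -12.891137358660421 [-0.4207 -0.1594 -0.1116] [-0.0452  0.0889  0.0513] [-0.6235 -0.3985] 0.02745913758054139
323 230
```

View pics/w3.png

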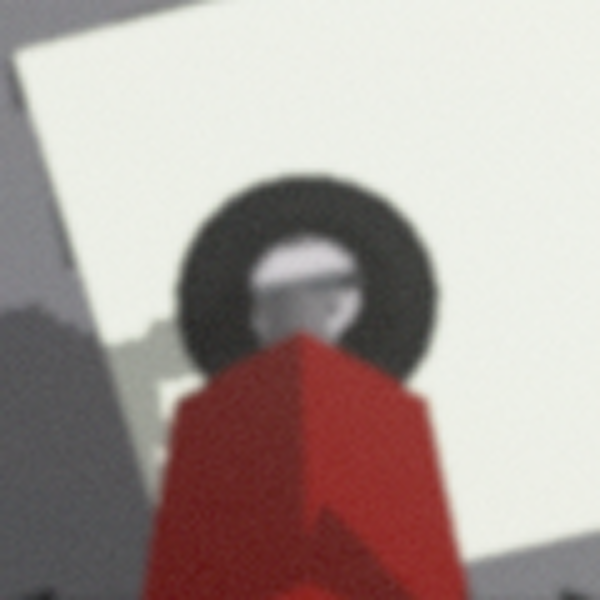

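The view shows the slot turned about 6° anticlockwise of the blade, which is the play. I'll turn +5° and go back down.

>>> {"op": "send_rows", "data": {
  "commands": [
    [0,0,0,0,0,0.028],
    [0,0,-0.02,0,0,0.028],
    [0,0,-0.03,0,0,0.028],
    [0,0,-0.036,0,0,0.028],
    [0,0,-0.042,0,0,0.028],
    [0,0,-0.048,0,0,0.028],
    [0,0,-0.054,0,0,0.028],
    [0,0,-0.06,0,0,0.028],
    [0,0,-0.064,0,0,0.028],
    [0,0,-0.064,0,0,0.028],
    [0,0,-0.064,0,0,0.028],
    [0,0,-0.064,0,0,0.028]
  ]
}}

```text
clock: 17.35
tool_pos: [0.5536, -0.2535, 0.1726]
orientation: [-0.532, -0.464, 0.533, -0.466]
ft_force: [-4.5, 1.7, 13.4]
gripper_width: 0.0278
```

```bash
python3 s.py
```

```text
17.35 [ 0.5536 -0.2535  0.1726] -7.7214373503311915 [-4.4592  1.6529 13.4346] [0.2363 1.1706 0.026 ] [-0.6237 -0.4886] 0.02782999788350827
```

>>> {"op": "send_rows", "data": {
  "commands": [
    [-0.0016,0,-0.0002,0,0,-0.0278],
    [-0.0032,0,-0.0003,0,0,-0.0556],
    [-0.0046,0,-0.0005,0,0,-0.0833],
    [-0.006,0,-0.0007,0,0,-0.1111],
    [-0.007,0,-0.0008,0,0,-0.1389],
    [-0.008,0,-0.001,0,0,-0.1667]
  ]
}}

```text
clock: 17.85
tool_pos: [0.5521, -0.2533, 0.1725]
orientation: [0.636, 0.309, -0.635, 0.311]
ft_force: [-2.2, 2.3, 13.1]
gripper_width: 0.0276
```

```bash
python3 s.py
```

```text
17.85 [ 0.5521 -0.2533  0.1725] -37.97328447208594 [-2.1918  2.2661 13.1349] [0.4865 0.7745 0.0255] [-0.6253  0.0374] 0.027623708175141457
```

>>> {"op": "send_rows", "data": {
  "commands": [
    [-0.0008,0.0004,-0.0002,0,0,-0.0278],
    [-0.0016,0.0008,-0.0003,0,0,-0.0556],
    [-0.0023,0.0012,-0.0005,0,0,-0.0833],
    [-0.003,0.0016,-0.0007,0,0,-0.1111],
    [-0.0037,0.002,-0.0008,0,0,-0.1389],
    [-0.0043,0.0025,-0.001,0,0,-0.1667]
  ]
}}

```text
clock: 18.35
tool_pos: [0.5513, -0.2525, 0.1723]
orientation: [0.695, 0.134, -0.693, 0.136]
ft_force: [-1.4, 2.0, 12.5]
gripper_width: 0.0273
```

```bash
python3 s.py
```

```text
18.35 [ 0.5513 -0.2525  0.1723] -67.93840780046163 [-1.3524  1.9691 12.4922] [0.6739 0.5526 0.4225] [-0.6252  0.5603] 0.02732401132760842
```

The torque has risen to 0.42 N m, so the screw is likely against its seat. I'll turn 4° more to confirm.

>>> {"op": "send_rows", "data": {
  "commands": [
    [0,0,0,0,0,-0.011],
    [0,0,-0.002,0,0,-0.022],
    [0,0,-0.002,0,0,-0.022],
    [0,0,-0.002,0,0,-0.022]
  ]
}}

```text
clock: 18.68
tool_pos: [0.5517, -0.2527, 0.1723]
orientation: [0.7, 0.111, -0.697, 0.114]
ft_force: [-1.7, 1.8, 14.3]
gripper_width: 0.0277
```

```bash
python3 s.py
```

```text
18.6833 [ 0.5517 -0.2527  0.1723] -71.66569261208299 [-1.686   1.8331 14.2738] [0.4808 0.4577 0.3033] [-0.6252  0.6254] 0.027705238143388603
```

>>> {"op": "send_rows", "data": {
  "commands": [
    [0,0,0,0,0,-0.02],
    [0,0,0,0,0,-0.04],
    [0,0,0,0,0,-0.04],
    [0,0,0,0,0,-0.04]
  ]
}}

```text
clock: 19.02
tool_pos: [0.5518, -0.2527, 0.1723]
orientation: [0.705, 0.068, -0.702, 0.07]
ft_force: [-0.8, 2.2, 13.4]
gripper_width: 0.0273
```

```bash
python3 s.py
python3 - <<'E'
from h import *
c=cam("wrist");o=env.get_obs();x,y=proj(c,o["tool_pos"]+[0,0,.032])[0].astype(int)
a=c["frame"][y-45:y+45,x-50:x+50]
x,y=proj(c,[.553,-.2511,.084])[0].astype(int);b=c["frame"][y-45:y+45,x-50:x+50]
cv2.imwrite("pics/w4.png",cv2.resize(np.hstack([a,b]),None,fx=4,fy=4,interpolation=cv2.INTER_CUBIC)[:,:,::-1])
E
```

```text
19.0167 [ 0.5518 -0.2527  0.1723] -78.84908060076462 [-0.8483  2.1517 13.4085] [0.5505 0.4132 0.5037] [-0.6251  0.7509] 0.027289496755594212
```

View pics/w4.png

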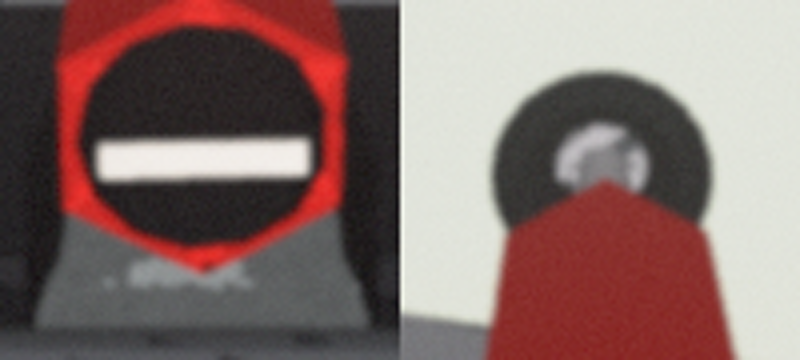

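The cap line is still square in the jaws, but a dark patch at the upper right of the screw head may be a misaligned slot. I'll lift clear and look at the head itself.

>>> {"op": "send_rows", "data": {
  "commands": [
    [0,0,0.03,0,0,0],
    [0,0,0.06,0,0,0],
    [0,0,0.09,0,0,0],
    [0,0,0.1,0,0,0],
    [-0.04,-0.008,0.1,0,0,0],
    [-0.08,-0.016,0.1,0,0,0],
    [-0.12,-0.024,0.1,0,0,0],
    [-0.14,-0.028,0.1,0,0,0],
    [-0.14,-0.028,0.1,0,0,0],
    [-0.14,-0.028,0.1,0,0,0],
    [-0.14,-0.028,0.1,0,0,0]
  ]
}}

```text
clock: 19.98
tool_pos: [0.5149, -0.2591, 0.1937]
orientation: [0.704, 0.068, -0.704, 0.068]
ft_force: [0.3, -0.2, -0.8]
gripper_width: 0.0276
```

```bash
python3 s.py
python3 - <<'E'
from h import *
c=cam("wrist");x,y=proj(c,[.553,-.2511,.084])[0].astype(int);print(x,y)
crop(c,x-45,y-35,x+45,y+75,5,"pics/w5.png")
E
```

```text
19.9833 [ 0.5149 -0.2591  0.1937] -78.88995678005368 [ 0.294  -0.1667 -0.843 ] [ 0.0387  0.1304 -0.0072] [-0.6721  0.7047] 0.027557126903328094
322 177
```

View pics/w5.png

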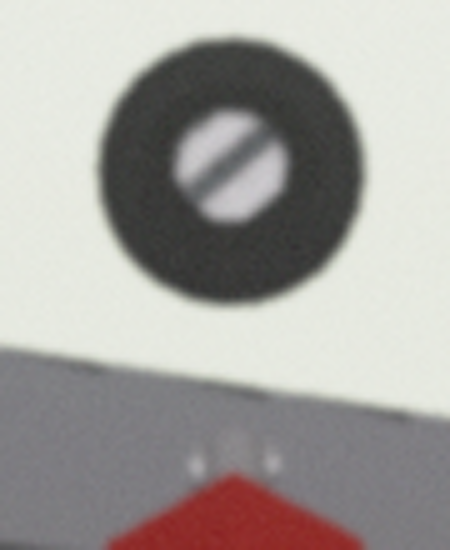

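The lifted view shows the slot about 38° anticlockwise of the blade. The blade therefore rode out of the slot when the torque rose, most likely at the stop (about 318° in all). I'll measure slot, cap and blade, then seat again and press on the stop gently.

Run:
```python
from h import *
c=cam("wrist");o=env.get_obs();p=o["tool_pos"];T=Ro.from_quat(o["orientation"]).as_matrix();I=c["frame"].astype(int);g=I.max(2)
yy,xx=np.mgrid[:480,:640]
e=(277+231/5,142+166/5);m=np.hypot(xx-e[0],yy-e[1])<9
for th in (120,140): print("slot",th,line(c,m&(g<th),.079))
B=np.zeros(g.shape,bool);B[140:215,290:355]=1
ct=max(cv2.findContours((B&(g<95)).astype(np.uint8),0,2)[0],key=cv2.contourArea);w=cv2.fitEllipse(ct);print("well",back(c,w[0],.084))
hsv=cv2.cvtColor(c["frame"],cv2.COLOR_RGB2HSV).astype(int)
for dz in (.030,.034,.038):
    u0,v0=proj(c,p+T@[-dz,0,-.002])[0];S=(abs(xx-u0)<26)&(abs(yy-v0)<14);k=S&(hsv[...,1]<70)&(hsv[...,2]>150)
    mu,a,n=line(c,k,p[2]+dz);v,u=np.nonzero(k);print("cap",dz,T.T@np.r_[mu-p[:2],0],a,n,u.min(),u.max(),v.min(),v.max())
print("axis tip px",proj(c,p+T@[.099,0,0]),proj(c,p+T@[.095,0,0]),yaw(o))
r=(np.hypot(xx-323,yy-234)<14)
print(g[226:246:1,312:336])
```

```text
slot 120 (array([ 0.5544, -0.2506]), np.float64(141.72300929195467), 51)
slot 140 (array([ 0.5544, -0.2506]), np.float64(140.63974491283648), 76)
well [ 0.5539 -0.2508  0.084 ]
cap 0.03 [ 0.      0.0003 -0.0014] 101.88897247857635 481 298 349 325 334
cap 0.034 [ 0.      0.0003 -0.0039] 101.88897247857638 481 298 349 325 334
cap 0.038 [ 0.     -0.0001 -0.0059] 103.13644368892233 424 298 349 327 354
axis tip px [[323.642  234.1841]] [[323.6398 235.876 ]] -78.85720312224053
[[129 130 129 129 127 128 130 129 129 131 129 131 133 131 131 129 131 128
  128 129 129 130 130 129]
 [128 130 129 132 131 130 129 130 133 131 131 134 133 132 131 129 126 128
  127 132 129 130 127 131]
 [127 128 128 130 129 127 129 125 130 133 135 135 137 135 132 129 127 132
  128 131 129 132 129 127]
 [131 129 127 132 133 131 130 129 130 135 136 138 139 137 133 129 127 129
  129 133 131 128 131 132]
 [128 129 131 133 133 131 127 126 130 133 138 140 139 137 134 133 125 124
  127 133 134 132 130 130]
 [130 128 131 135 135 131 125 124 130 134 139 139 138 139 134 128 127 122
  131 133 134 131 130 130]
 [130 130 135 139 
[... 696 characters left out ...]
27 126 126 122 126 133 138 139 143 143 146 146 144 145 144 142 132
  128 121 121 124 129 128]
 [126 129 123 128 129 133 137 142 143 144 142 144 145 144 145 145 145 142
  134 135 131 128 126 128]
 [129 134 136 137 139 143 145 142 144 144 143 144 146 146 144 145 145 147
  141 142 138 137 134 130]
 [133 139 139 142 143 144 144 147 144 140 143 141 143 147 147 145 143 142
  147 143 142 145 139 136]
 [139 140 143 138 142 143 141 145 139 146 142 144 142 146 147 149 145 145
  144 143 144 145 143 143]
 [138 143 143 144 145 144 145 143 142 143 143 143 143 145 145 145 145 145
  143 146 145 144 146 145]
 [140 144 142 144 142 144 144 141 143 143 146 144 146 144 146 144 143 146
  145 146 145 148 150 144]]
```

>>> {"op": "send_rows", "data": {
  "commands": [
    [0.04,0.006,0,0,0,0.037],
    [0.08,0.012,0,0,0,0.074],
    [0.12,0.018,0,0,0,0.111],
    [0.147,0.025,0,0,0,0.148],
    [0.147,0.025,0,0,0,0.185],
    [0.147,0.025,0,0,0,0.223],
    [0.147,0.025,0,0,0,0.223],
    [0.147,0.025,-0.02,0,0,0.223],
    [0.147,0.025,-0.04,0,0,0.223],
    [0.147,0.025,-0.05,0,0,0.223],
    [0.147,0.025,-0.06,0,0,0.223],
    [0.147,0.025,-0.068,0,0,0.223],
    [0.147,0.025,-0.076,0,0,0.223],
    [0.147,0.025,-0.084,0,0,0.223],
    [0.147,0.025,-0.09,0,0,0.223],
    [0.147,0.025,-0.09,0,0,0.223],
    [0.147,0.025,-0.09,0,0,0.223]
  ]
}}

```text
clock: 21.5
tool_pos: [0.5521, -0.253, 0.1728]
orientation: [0.638, 0.305, -0.637, 0.306]
ft_force: [-2.4, 1.4, 6.8]
gripper_width: 0.0276
```

```bash
python3 s.py
```

```text
21.5 [ 0.5521 -0.253   0.1728] -38.73755046572453 [-2.3762  1.4019  6.7877] [ 0.3999  0.7341 -0.0622] [-0.6249  0.0512] 0.027571946882747507
```

Run:
```python
from h import *
c=cam("wrist");x,y=proj(c,[.5535,-.251,.084])[0].astype(int)
cv2.imwrite("pics/w6.png",c["frame"][:,:,::-1])
for n in ("w2","w6"):
    f=cv2.imread(f"pics/{n}.png");h=cv2.cvtColor(f,cv2.COLOR_BGR2HSV).astype(int)
    g=f.min(2).astype(float)[312:345,290:360]; hi=np.median(g[g>180]); w=np.clip((g-70)/(hi-70),0,1)*(h[312:345,290:360,1]<90)
    yy,xx=np.mgrid[312:345,290:360]; k=(g>140)
    v,u=np.nonzero(k);m=(u+290,v+312)
    lab,L,st,ce=cv2.connectedComponentsWithStats(k.astype(np.uint8));print(n,st[1:]+[290,312,0,0,0],ce[1:]+[290,312])
    col=g.mean(0)
    hh=h[:,:,0];r=((hh<6)|(hh>174))&(h[...,1]>170)&(h[...,2]>170);r[:280]=0;r[375:]=0
    v,u=np.nonzero(r);print("hex face",u.min(),u.max(),v.min(),v.max())
crop(c,x-40,y-45,x+40,y+35,7,"pics/w6c.png");print(x,y)
```

```text
w2 [[298 325  54  10 531]] [[324.354  329.4633]]
hex face 289 359 295 356
w6 [[298 326  52   9 358]
 [356 344   1   1   1]] [[321.8687 329.7626]
 [356.     344.    ]]
hex face 289 359 287 336
323 235
```

View pics/w6c.png

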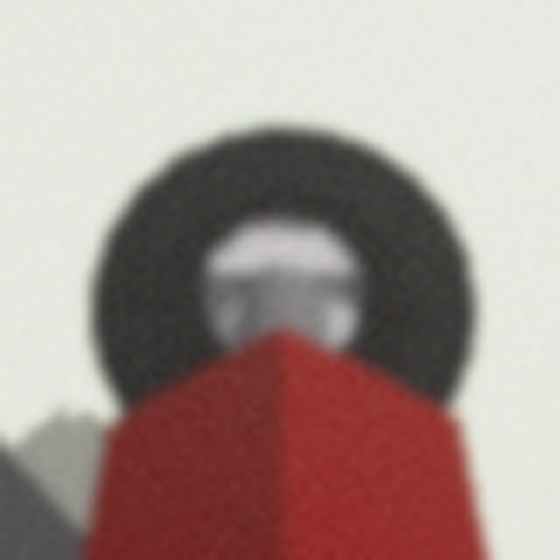

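The cap has not moved in the picture, so the driver did not slip in the grip. The crop shows the slot horizontal and the blade in it. I'll press a little more and take up the play gently.

>>> {"op": "send_rows", "data": {
  "commands": [
    [0,0,-0.005,0,0,0],
    [0,0,-0.01,0,0,0],
    [0,0,-0.012,0,0,-0.01],
    [0,0,-0.012,0,0,-0.02],
    [0,0,-0.012,0,0,-0.03],
    [0,0,-0.012,0,0,-0.03],
    [0,0,-0.012,0,0,-0.03]
  ]
}}

```text
clock: 22.13
tool_pos: [0.5531, -0.2536, 0.1722]
orientation: [0.652, 0.274, -0.65, 0.277]
ft_force: [-3.4, 3.9, 16.5]
gripper_width: 0.0276
```

```bash
python3 s.py
```

```text
22.1333 [ 0.5531 -0.2536  0.1722] -44.138983216572605 [-3.3922  3.9435 16.4834] [0.6562 0.9967 0.0632] [-0.6248  0.1455] 0.027645021214635957
```

>>> {"op": "send_rows", "data": {
  "commands": [
    [0,0,0,0,0,-0.01],
    [0,0,0,0,0,-0.017],
    [0,0,0,0,0,-0.017],
    [0,0,0,0,0,-0.017]
  ]
}}

```text
clock: 22.47
tool_pos: [0.5534, -0.2537, 0.1722]
orientation: [0.659, 0.256, -0.657, 0.26]
ft_force: [-1.8, 1.2, 15.2]
gripper_width: 0.0278
```

```bash
python3 s.py
```

```text
22.4667 [ 0.5534 -0.2537  0.1722] -47.19778136997227 [-1.7789  1.174  15.1598] [0.5948 0.7691 0.0743] [-0.6248  0.1989] 0.027797301918148564
```

>>> {"op": "send_rows", "data": {
  "commands": [
    [0,0,0,0,0,-0.01],
    [0,0,0,0,0,-0.022],
    [0,0,0,0,0,-0.022],
    [0,0,0,0,0,-0.022]
  ]
}}

```text
clock: 22.8
tool_pos: [0.5535, -0.2538, 0.1722]
orientation: [0.668, 0.233, -0.666, 0.237]
ft_force: [-2.3, 2.9, 16.0]
gripper_width: 0.0281
```

```bash
python3 s.py
```

```text
22.8 [ 0.5535 -0.2538  0.1722] -51.15847644587329 [-2.2522  2.9002 15.9734] [0.4965 0.6486 0.1091] [-0.6248  0.268 ] 0.02811137361540091
```

>>> {"op": "send_rows", "data": {
  "commands": [
    [0,0,0,0,0,-0.01],
    [0,0,0,0,0,-0.022],
    [0,0,0,0,0,-0.022],
    [0,0,0,0,0,-0.022]
  ]
}}

```text
clock: 23.13
tool_pos: [0.5534, -0.2537, 0.1722]
orientation: [0.676, 0.21, -0.673, 0.213]
ft_force: [-1.8, 2.6, 15.4]
gripper_width: 0.0277
```

```bash
python3 s.py
```

```text
23.1333 [ 0.5534 -0.2537  0.1722] -55.113006400763 [-1.8325  2.5788 15.4251] [0.6203 0.7242 0.1837] [-0.6247  0.3371] 0.02766003779385929
```

Torque builds with angle (0.07, 0.11, 0.18 N m), as against a stop. I'll lift and check that the slot has not moved from 141°.

>>> {"op": "send_rows", "data": {
  "commands": [
    [0,0,0,0,0,0.03],
    [0,0,0.03,0,0,0.04],
    [0,0,0.06,0,0,0.04],
    [0,0,0.09,0,0,0.04],
    [0,0,0.11,0,0,0.04],
    [-0.03,-0.025,0.11,0,0,0.04],
    [-0.06,-0.05,0.11,0,0,0.04],
    [-0.11,-0.09,0.11,0,0,0.04],
    [-0.11,-0.09,0.11,0,0,0.04],
    [-0.11,-0.09,0.11,0,0,0.04],
    [-0.11,-0.09,0.11,0,0,0.04]
  ]
}}

```text
clock: 24.05
tool_pos: [0.5238, -0.2753, 0.1953]
orientation: [-0.66, -0.254, 0.66, -0.253]
ft_force: [-0.2, 0.6, -1.4]
gripper_width: 0.0277
```

```bash
cat > slot.py <<'E'
from h import *
c=cam("wrist");o=env.get_obs();I=c["frame"].astype(int);g=I.max(2);yy,xx=np.mgrid[:480,:640]
e=proj(c,[.5544,-.2506,.079])[0];m=np.hypot(xx-e[0],yy-e[1])<9
for th in (120,140): print("slot",th,line(c,m&(g<th),.079))
print(o["tool_pos"],yaw(o),e)
crop(c,int(e[0])-40,int(e[1])-30,int(e[0])+40,int(e[1])+80,5,"pics/w7.png")
E
python3 slot.py
```

```text
slot 120 (array([ 0.5547, -0.2507]), np.float64(141.071140427998), 44)
slot 140 (array([ 0.5545, -0.2505]), np.float64(141.63131603595087), 73)
[ 0.5241 -0.2752  0.1954] -47.9358285870259 [326.5181 175.1089]
```

The slot is unchanged at 141.3° after driving against it twice. The blade sank 2.7 mm over 318° (2.65 mm expected), so the screw is home. I'll carry the driver back.

>>> {"op": "send_rows", "data": {
  "commands": [
    [0,0,0.08,0,0,0],
    [0,0,0.16,0,0,0],
    [0,0,0.22,0,0,0],
    [-0.008,0.1,0.22,0,0,0.025],
    [-0.016,0.2,0.22,0,0,0.05],
    [-0.024,0.3,0.22,0,0,0.075],
    [-0.032,0.4,0.22,0,0,0.1],
    [-0.04,0.5,0.22,0,0,0.125],
    [-0.048,0.6,0.22,0,0,0.15],
    [-0.056,0.7,0.22,0,0,0.175],
    [-0.064,0.8,0.22,0,0,0.2],
    [-0.072,0.9,0.22,0,0,0.225],
    [-0.08,1,0.22,0,0,0.25]
  ]
}}

```text
clock: 25.18
tool_pos: [0.504, -0.0236, 0.2507]
orientation: [0.512, 0.488, -0.511, 0.488]
ft_force: [0.2, -1.1, -0.6]
gripper_width: 0.0276
```

>>> {"op": "send_rows", "data": {
  "commands": [
    [-0.012,0.1,0,0,0,0.025],
    [-0.026,0.2,0,0,0,0.05],
    [-0.04,0.3,0,0,0,0.075],
    [-0.054,0.4,0,0,0,0.1],
    [-0.068,0.5,0,0,0,0.125],
    [-0.082,0.6,0,0,0,0.15],
    [-0.096,0.7,0,0,0,0.175],
    [-0.11,0.8,0,0,0,0.2],
    [-0.124,0.9,0,0,0,0.225],
    [-0.138,1,0,0,0,0.247],
    [-0.138,1,0,0,0,0.247],
    [-0.138,1,0,0,0,0.247],
    [-0.138,1,0,0,0,0.247],
    [-0.138,1,0,0,0,0.247]
  ]
}}

```text
clock: 26.35
tool_pos: [0.4697, 0.2241, 0.2506]
orientation: [0.29, 0.645, -0.291, 0.645]
ft_force: [0.7, -0.6, -0.3]
gripper_width: 0.0275
```

```bash
python3 s.py
```

```text
26.35 [0.4697 0.2241 0.2506] 41.47477585940944 [ 0.6966 -0.5659 -0.3335] [-0.0951  0.0271  0.0317] [ 0.217  -0.5068] 0.02750314083334871
```

Run:
```python
from h import *
c=cam("wrist");x,y=proj(c,[.4684,.2470,.08])[0].astype(int);o=env.get_obs();p=o["tool_pos"];T=Ro.from_quat(o["orientation"]).as_matrix()
print(x,y,proj(c,p+T@[.099,-.001,-.002]))
g=c["frame"].astype(int).max(2);yy,xx=np.mgrid[:480,:640];m=(np.hypot(xx-x,yy-y)<22)&(g<90)
v,u=np.nonzero(m);print(len(u),u.mean(),v.mean(),back(c,(u.mean(),v.mean()),.078))
im=c["frame"].copy();cv2.drawMarker(im,(int(x),int(y)),(0,255,0),0,6,1)
cv2.imwrite("pics/w8.png",cv2.resize(im[y-50:y+75,x-80:x+60],None,fx=4.5,fy=4.5,interpolation=cv2.INTER_CUBIC)[:,:,::-1])
```

```text
340 189 [[322.3865 230.9153]]
0 nan nan [nan nan nan]<stdin>:5: RuntimeWarning: Mean of empty slice.
  ret = ret.dtype.type(ret / rcount)
```

View pics/w8.png

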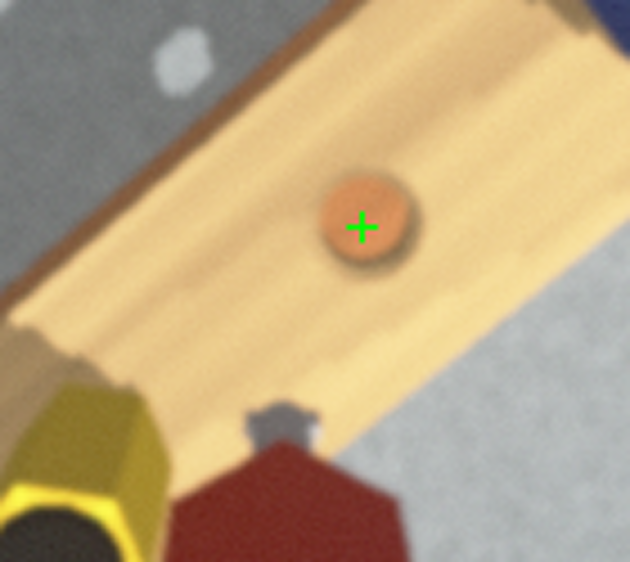

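The hole is seen at about (342.2,188.3) and the blade's end at (322.9,230.2). From these I'll compute the shift.

Run:
```python
from h import *
c=cam("wrist");o=env.get_obs()
h=back(c,(342.2,188.3),.08);t=back(c,(322.9,230.2),o["tool_pos"][2]-.099);print(h,t,h-t,o["tool_pos"])
```

```text
[0.4691 0.2489 0.08  ] [0.4678 0.2253 0.1517] [ 0.0014  0.0237 -0.0717] [0.4699 0.2239 0.2507]
```

>>> {"op": "send_rows", "data": {
  "commands": [
    [0.003,0.093,0,0,0,0],
    [0.003,0.093,0,0,0,0],
    [0.003,0.093,-0.1,0,0,0],
    [0.003,0.093,-0.2,0,0,0],
    [0.003,0.093,-0.25,0,0,0],
    [0.003,0.093,-0.28,0,0,0],
    [0.003,0.093,-0.31,0,0,0],
    [0.003,0.093,-0.34,0,0,0],
    [0.003,0.093,-0.38,0,0,0],
    [0.003,0.093,-0.42,0,0,0],
    [0.003,0.093,-0.46,0,0,0],
    [0.003,0.093,-0.5,0,0,0],
    [0.003,0.093,-0.52,0,0,0],
    [0.003,0.093,-0.52,0,0,0],
    [0.003,0.093,-0.52,0,0,0]
  ]
}}

```text
clock: 27.7
tool_pos: [0.4702, 0.248, 0.1204]
orientation: [0.29, 0.645, -0.29, 0.645]
ft_force: [-0.9, 0.1, -1.0]
gripper_width: 0.0277
```

```bash
python3 s.py
```

```text
27.7 [0.4702 0.248  0.1204] 41.558584642751086 [-0.9037  0.1073 -0.993 ] [-0.0664  0.0323 -0.088 ] [ 0.2619 -0.4634] 0.02765955357271838
```

Inside the hole with no force. Lower the last 3.5 mm to the shelf, open the jaws and retreat straight up.

>>> {"op": "send_rows", "data": {
  "commands": [
    [0,0,-0.006,0,0,0],
    [0,0,-0.012,0,0,0],
    [0,0,-0.015,0,0,0],
    [0,0,-0.015,0,0,0],
    [0,0,-0.015,0,0,0]
  ]
}}

```text
clock: 28.12
tool_pos: [0.4706, 0.2481, 0.1172]
orientation: [0.29, 0.645, -0.29, 0.645]
ft_force: [0.4, -0.0, -0.1]
gripper_width: 0.0279
```

>>> {"op": "send_rows", "data": {
  "commands": [
    [0,0,0,0,0,0],
    [0,0,0,0,0,0],
    [0,0,0,0,0,0],
    [0,0,0,0,0,0],
    [0,0,0,0,0,0],
    [0,0,0,0,0,0]
  ],
  "claw": 0.6
}}

```text
clock: 28.62
tool_pos: [0.4704, 0.248, 0.117]
orientation: [0.29, 0.645, -0.29, 0.645]
ft_force: [0.3, -0.3, -0.8]
gripper_width: 0.0531
```

>>> {"op": "send_rows", "data": {
  "commands": [
    [0,0,0.04,0,0,0],
    [0,0,0.1,0,0,0],
    [0,0,0.2,0,0,0],
    [0,0,0.3,0,0,0],
    [0,0,0.4,0,0,0],
    [0,0,0.46,0,0,0],
    [0,0,0.46,0,0,0],
    [0,0,0.46,0,0,0],
    [0,0,0.46,0,0,0]
  ]
}}

```text
clock: 29.37
tool_pos: [0.4697, 0.2478, 0.231]
orientation: [0.29, 0.645, -0.29, 0.644]
ft_force: [0.4, -0.4, 0.6]
gripper_width: 0.0528
```

```bash
python3 s.py
python3 - <<'E'
from h import *
c=cam("wrist");hsv=cv2.cvtColor(c["frame"],cv2.COLOR_RGB2HSV).astype(int)
u0,v0=proj(c,[.4684,.2474,.148])[0];yy,xx=np.mgrid[:480,:640]
w=(abs(xx-u0)<18)&(abs(yy-v0)<10)&(hsv[...,1]<70)&(hsv[...,2]>120);v,u=np.nonzero(w);print("cap line",line(c,w,.148),u.min(),u.max(),v.min(),v.max())
t=cam("top");h=cv2.cvtColor(t["frame"],cv2.COLOR_RGB2HSV).astype(int)
b=cv2.imread("pics/top0.png");print("top diff",[(x,y,cv2.absdiff(b[:,:,::-1],t["frame"])[y-20:y+20,x-20:x+20].mean().round(1)) for x,y in ((293,226),(297,297),(287,140),(235,150),(475,220),(180,177),(472,284),(162,259),(224,267),(196,264))])
E
```

```text
29.3667 [0.4697 0.2478 0.231 ] 41.551593661036755 [ 0.389  -0.3873  0.5709] [-0.0684  0.0682  0.003 ] [ 0.2618 -0.4634] 0.052846650405969385
cap line (array([0.4694, 0.2491]), np.float64(42.738422921268096), 232) 309 340 235 242
top diff [(293, 226, np.float64(6.2)), (297, 297, np.float64(5.7)), (287, 140, np.float64(6.1)), (235, 150, np.float64(5.8)), (475, 220, np.float64(5.4)), (180, 177, np.float64(5.7)), (472, 284, np.float64(7.4)), (162, 259, np.float64(63.5)), (224, 267, np.float64(11.5)), (196, 264, np.float64(51.9))]
```

```bash
python3 -c "
from station import job_done
print(job_done())"
```

```text
the job is handed in; nothing more can be done
None
```

I drove the cover screw home with the red flat-blade screwdriver, hung the driver back in the rack's middle hole and handed the job in at about 29 s. `job_done` returns no verdict, so I know only what my own checks showed.

**Driving the screw**
- The driver was lifted out of the middle hole, its blade turned to the slot and pressed in at about 13 N.
- It turned the screw 290° clockwise. I then lifted it out, turned it back 180° because joint 6 was near its limit, seated it again and drove on.
- The screw stopped after about 318°.

**Checks that agreed**
- **Travel:** the blade sank about 2.7 mm over the drive, against 2.65 mm expected for 318°.
- **Screw at its stop:** I seated the blade again with about 15 N and turned further. Torque climbed to 0.18 N m, but the slot stayed at 141°, before and after.
- **Back in the rack:** the driver's cap is within about 1 mm of the hole, and its white line looks the same size as at the start. The gripper is open and clear.
- **Goods on the counter:** none moved in the before and after top views. The arm covered part of the rack in the last view, so I did not see the blue and yellow drivers clear of it. The gripper was never opened wide enough to reach them.

**One check disagreed:** on the second pass I turned too far against the stop, to about 0.5 N m. The blade ended about 40° past the slot, yet its height had not risen. That is why I looked at the slot and seated the blade again. I have no full explanation for it.

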